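# Raise the extraction hood's sash to the index mark

### The job

Push the sliding window of the clear bench hood up its sloping front, from beneath the lip along its lower edge, until the lip is level with the tip of the pointer clamped on the side rail. Use the fingers only as a pusher, steadily, without gripping the window or pressing on its glass or the top of its lip; it is counterweighted and stays where you leave it. Then withdraw, leaving the pointer, the jars and the dish where they stand.

Things in the scene. Friction and masses are not known exactly. Their poses are not given: they have to be found in the camera images.
- hood: fixed clear hood on a 25 mm high white base, 360 mm wide (y), 345 deep (x), 375 high. Origin on the bench under the middle of its front edge; x points into the hood, y left, z up. Two aluminium rails (20 mm wide, 170 mm left and right of the middle) rise from the base's top front edge into the hood at 50 degrees from horizontal, 420 mm long, 13 mm proud of the pane's mid-plane
- sash: the sliding window: clear pane 316 mm wide, lip along its bottom, open below the lip. Origin mid-underside of the lip, in the pane's mid-plane. Its z points up the slope (it slides only so, 185 mm; lowest: 60 mm up from the base's top), y left, -x out of the pane towards the robot and upward. A hidden counterweight: it stays where left; about 3 to 5 N along the slope moves it
- lip (a point): centre of the lip: aluminium bar 280 mm long (y), 10 mm thick along the slope (underside 5 mm below this point), standing 33 mm out of the pane's mid-plane, square to it; outer edge 18 mm from this point. Axes as the sash: z up the slope. Its top 4 mm and the pane above it must not be pressed (over 2 N)
- mark (a point): tip of a flat black triangular pointer (18 mm high, 16 long) pointing inward from a small black clamp on the left (+y) rail, 3 mm beyond the lip's end. z up the slope. The lip is level when lip and this have the same place along that z; it starts 60 to 150 mm below. The clamp stands up to 37 mm out of the pane's mid-plane; 20 N shifts it
- jar_left: specimen jar with a yellow lid, 48 mm across, 65 mm high, on the bench near the hood's front left corner. Origin at the centre of its underside
- jar_right: the same jar near the hood's front right corner. Origin at the centre of its underside
- dish: closed clear petri dish, 90 mm across, 15 mm high, standing on the base inside the hood. Origin at the centre of its underside

How it is judged:
By the outcome, as a careful person would: the job done as asked, in the order asked, and still so for the second after the job is handed in, with the robot touching nothing.
It also fails if it takes over 38 s, if anything falls off the work surface, if the arm or the gripper's body presses on something with over 40 N, if the wrist force passes 120 N, or if a joint passes its speed limit or range.

### The arm

A 6-joint arm with a two-finger parallel gripper is mounted at the origin on the work surface. World frame = base frame: x ahead of the robot, y to its left, z up, the work surface at z = 0. Lengths are in mm, angles in rad, forces in N, time in s.
With the tool pointing down it reaches from about 275 to 1000 mm from the base axis. Payload 8.4 kg.
Tool frame: the origin (TCP) lies midway between the tips of the shut fingers; the grasp point (between the pads) lies 19 mm behind it; z points along the fingers, y is the line along which they close (so a half turn about z gives the same grasp; the last joint's range is limited). The gripper opens to 85 mm and grips with 20 to 120 N. Pads are 22 mm wide; open, the fingers measure 114 mm over their backs; the gripper's body (76 mm by 85 mm) begins 54 mm behind the grasp point. The pads swing forward as they close: fully open they stand 13 mm farther back than shut.
Start: joints at [1.339, 0.353, 1.633, -0, 1.155, -0.002], TCP at [142.363, 608.573, 231.281] pointing down, gripper open.
Joint ranges: [-2.63, 2.63], [-0.92, 2.1], [0.06, 2.66], [-1.3, 4.44], [0, 2.69], [-3.02, 3.02]. Speed limits (rad/s): [2.22, 2.22, 2.79, 3.14, 3.14, 3.14].

### API

Orientations are given as [roll, pitch, yaw] about the fixed x, y, z axes, in that order (R = Rz(yaw) Ry(pitch) Rx(roll)).
In Python, from rig import * gives the robot as it stands.
- The arm moves only by the shell command python3 -m jog 'ROWS' [FORCE]. ROWS is JSON, a list of rows, each an object of numbers: "x", "y", "z": the shift along the tool's x, y, z in cm; "spin": the turn about the tool's z in rad; "grip": the closure, from 0 (fully open) to 1 (shut). In form: [{"x": .., "y": .., "z": .., "spin": .., "grip": ..}, ...]. A call has 1 to 20 rows; each row shifts and turns the commanded pose from where the row before left it, along the tool's axes as they then stand; what a row does not reach is not made up. A row lasts 1/12 s, in which the tool goes at most 41.7 mm and 7.16 degrees, less where a joint would pass 70% of its speed; a pose out of reach is approached as far as the arm can. A call with a gripper value outside its range is refused whole. The fingers move at their own pace and stop on an object; FORCE is the grip in N (left out, the last holds). Time passes only in rows, so rows that do not move let the fingers close. It gives the time, the measured TCP pose, the force, the opening and the grip force at its end, in the units of the state.
- sense(): the state, without advancing time (a new reading comes with each control period).
- grab_frame(name): name is "scene" or "top" or "wrist"; returns a dict with "pixels" (480x640x3 uint8, blue, green, red), "camera_matrix" (3x3 intrinsics, pixels), "rvec" (rotation vector, rad) and "tvec" (3), from world to camera coordinates, as OpenCV has them; the wrist camera has in their place "T_tool_cam" (4x4, takes a point from camera to tool coordinates, whose origin is the TCP and whose axes are the flange's). Camera axes: x right, y down, z forward; pixel columns grow to the right and rows downward; lengths in mm; the calibration is good to about 2 mm. A picture is of the moment at which its call begins: read the wrist's pose just before it. There is no depth.
- sign_off(): hands the job in; it is judged then, once.
The state is a dict: "clock": time; "qpos": joint angles; "qvel": joint speeds; "joint_efforts": joint torques, N m; "eef_pos": TCP position; "tcp_rot": TCP orientation; "contact_force": force on the tool from outside, world axes, zero at the start; "wrist_torque": the same for the moment, N m; "opening": opening from 0.0 (shut) to 1.0 (fully open); "grasp_force": force on a finger pad.
Only numpy, scipy, OpenCV 4.12 (cv2) and the standard library are available. Lean on these libraries where they do the work, as an engineer would, in place of code of your own. Each camera call takes 0.05 s, during which the arm holds its last target. There are 200 camera calls.

## Working session

There is one attempt and no reset: what is moved stays moved. The work goes in short steps, Python scripts to look and compute and a shell command to move; the robot and the scene stay as the last step left them, time stands still between calls to the robot, and variables do not carry over. Pictures are saved under pics/ and viewed, at most 10 in all, crops included, and the job is handed in when it is done.

```bash
mkdir -p pics; ls
python3 - <<'E'
from rig import *
import cv2
s=sense(); print(s)
for n in("scene","top"):
    f=grab_frame(n); cv2.imwrite(f"pics/{n}0.png",f["pixels"]); print(n,f["camera_matrix"],f["rvec"],f["tvec"])
f=grab_frame("wrist"); print(f["T_tool_cam"],f["camera_matrix"])
E
```

```text
pics
{'clock': 0.0, 'qpos': array([ 1.33859904e+00,  3.53698755e-01,  1.63412213e+00,  1.73879422e-05,
        1.15521544e+00, -2.40388350e-03]), 'qvel': array([-0.0001245 , -0.00064807, -0.0016524 ,  0.0003894 , -0.00093145,
       -0.00164784]), 'joint_efforts': array([ 1.47751332e-03, -6.05264425e+01, -3.42070806e+01,  1.95151551e-04,
        9.24777036e-03,  1.23575671e-05]), 'eef_pos': array([142.24739483, 608.10690905, 230.53522107]), 'tcp_rot': array([-3.14014903e+00, -1.93681161e-05,  2.91179221e+00]), 'contact_force': array([-0.25519465, -0.18968566, -0.89102517]), 'wrist_torque': array([ 0.05890249, -0.04583281, -0.02464725]), 'grasp_force': 0.0, 'opening': 0.9982002228128333}
scene [[459.7022878    0.         310.10262119]
 [  0.         459.7022878  244.01508171]
 [  0.           0.           1.        ]] [ 2.43051481  0.39065684 -0.16367719] [-563.14925841  -28.26086676 1138.0465044 ]
top [[457.26935689   0.         315.77159544]
 [  0.         457.26935689 232.24208294]
 [  0.           0.           1.        ]] [ 2.20287685 -2.00194355  0.21189216] [ -8.82898891 595.17113913 847.39008188]
[[ 1.03420815e-03 -9.44945982e-01 -3.27224726e-01  8.36779745e+01]
 [ 9.99999438e-01  9.00908808e-04  5.58935168e-04  1.10958360e+00]
 [-2.33363903e-04 -3.27225120e-01  9.44946383e-01 -1.42017121e+02]
 [ 0.00000000e+00  0.00000000e+00  0.00000000e+00  1.00000000e+00]] [[374.79308989   0.         318.83899932]
 [  0.         374.79308989 238.78821419]
 [  0.           0.           1.        ]]
```

View pics/scene0.png

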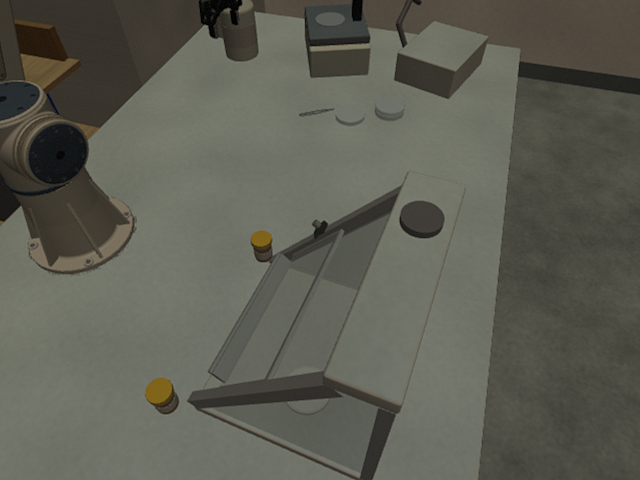

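View pics/top0.png

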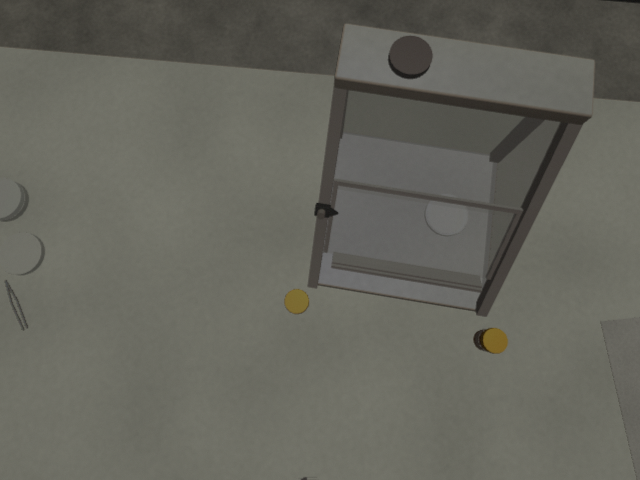

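The scene view shows the lip running from (213,378) to (288,258) and the pointer on the left rail at about (320,229). In the top view, the lip runs (333,262)–(483,285), the pointer tip is near (338,212), and the jars are at (297,301) and (495,341). I'll enlarge both for exact pixels.

Run:
```python
import cv2
a=cv2.imread("pics/top0.png")[170:330,300:513]; a=cv2.convertScaleAbs(a,alpha=1.8)
cv2.imwrite("pics/topc.png",cv2.resize(a,(799,600),interpolation=cv2.INTER_CUBIC))
a=cv2.imread("pics/scene0.png")[200:420,180:400]; a=cv2.convertScaleAbs(a,alpha=1.6)
cv2.imwrite("pics/scenec.png",cv2.resize(a,(600,600),interpolation=cv2.INTER_CUBIC))
```

```text
(no output)
```

View pics/topc.png

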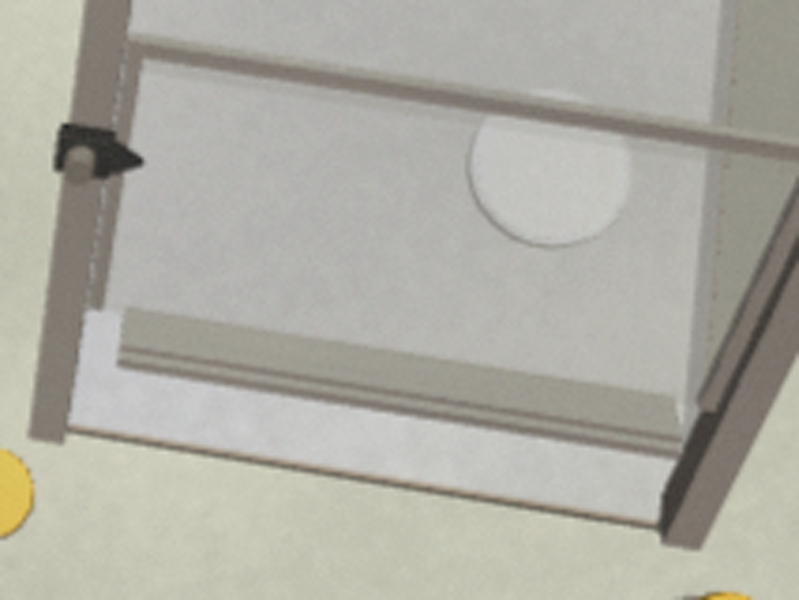

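View pics/scenec.png

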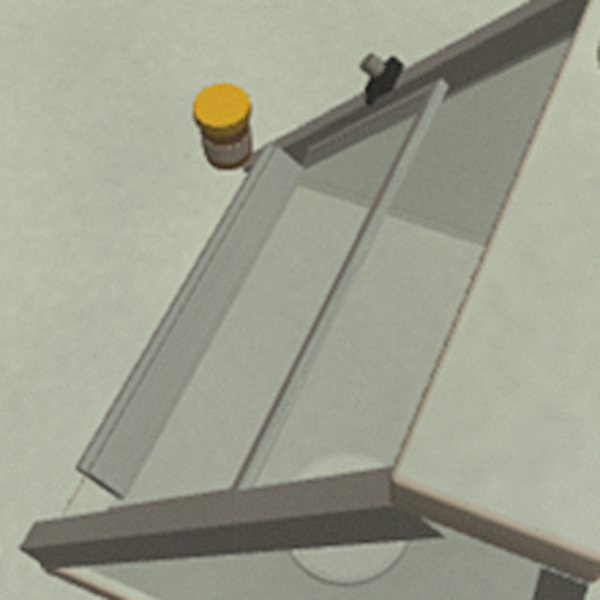

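Top crop: left rail foot corners are (30,437)/(63,441) and the right rail's are (664,545)/(697,549). The lip's lower outer edge runs (118,367)–(678,456) and the pointer tip is at (143,160). In the scene crop the lip's left end is near (272,148) and the pointer tip near (370,103).

```bash
cat > h.py <<'E'
import numpy as np, cv2
K={"scene":(459.7022878,310.10262119,244.01508171,[2.43051481,.39065684,-.16367719],[-563.14925841,-28.26086676,1138.0465044]),
"top":(457.26935689,315.77159544,232.24208294,[2.20287685,-2.00194355,.21189216],[-8.82898891,595.17113913,847.39008188])}
def ray(c,p):
    f,cx,cy,rv,t=K[c]; R=cv2.Rodrigues(np.array(rv))[0]
    return -R.T@np.array(t), R.T@np.array([(p[0]-cx)/f,(p[1]-cy)/f,1])
def hit(c,p,n,d):
    o,v=ray(c,p); return o+v*(d-n@o)/(n@v)
def proj(c,X):
    f,cx,cy,rv,t=K[c]; q=cv2.Rodrigues(np.array(rv))[0]@X+np.array(t); return q[:2]/q[2]*f+[cx,cy]
def tri(p,q):
    a,u=ray("top",p); b,v=ray("scene",q)
    s=np.linalg.lstsq(np.c_[u,-v],b-a,rcond=None)[0]; A,B=a+u*s[0],b+v*s[1]; return (A+B)/2,np.linalg.norm(A-B)
tc=lambda x,y:(300+x/3.751,170+y/3.75)
sc=lambda x,y:(180+x/2.727,200+y/2.727)
E
python3 - <<'E'
from h import *
z=np.array([0,0,1.]); 
L=hit("top",tc(30,437),z,33.4);Rr=hit("top",tc(697,549),z,33.4); print(L,Rr,np.linalg.norm(L-Rr),"(360)")
Li=hit("top",tc(63,441),z,33.4);Ri=hit("top",tc(664,545),z,33.4);print(np.linalg.norm(Li-Ri),"(320)")
y=(L-Rr)+(Li-Ri);y/=np.linalg.norm(y);x=np.cross(y,z);yaw=np.arctan2(x[1],x[0])
O=(L+Rr+Li+Ri)/4+10*x; O[2]=0; print("O",O,"yaw",yaw)
e=[hit("top",tc(*p),z,25) for p in((68,430),(660,527))];print("front edge hood x",[(q-O)@x for q in e])
c,s=np.cos(np.radians(50)),np.sin(np.radians(50))
up=c*x+s*z; n=-s*x+c*z; B=O+25*z
for cam,p in(("top",tc(118,367)),("top",tc(678,456)),("scene",sc(248,158)),("scene",sc(79,467))):
    X=hit(cam,p,n,n@B+33); print(cam,"lip edge s,y",(X-B)@up,(X-B)@y,X)
for q in((370,103),(368,98),(372,105)):
    X,d=tri(tc(143,160),sc(*q));print("tip s,y,n",(X-B)@up,(X-B)@y,(X-B)@n,d)
for N in(0,13,20,33,37): 
    X=hit("top",tc(143,160),n,n@B+N); print(N,(X-B)@up,(X-B)@y,(proj("scene",X)-[180,200])*2.727)
np.savez("hood",O=O,x=x,y=y,up=up,n=n,B=B)
from rig import sense; S=sense();print(S["eef_pos"],S["tcp_rot"])
E
```

```text
[487.25686046  53.49968163  33.4       ] [ 462.14875619 -302.71553197   33.4       ] 357.0989993025866 (360)
321.9741142362097 (320)
O [ 484.67179426 -125.43669177    0.        ] yaw -0.07274149217548613
front edge hood x [np.float64(-2.5143037868634543), np.float64(-0.577037878330419)]
top lip edge s,y 77.65196941980706 139.0272829844804 [519.34504205  11.43258136 105.69685079]
top lip edge s,y 81.15329841682514 -138.62206189762802 [ 501.41088001 -265.64608941  108.37902441]
scene lip edge s,y 60.532303739642884 132.24244808140367 [507.87673004   5.46545305  92.58242603]
scene lip edge s,y 86.5849906258632 -140.16408177658684 [ 504.78100147 -267.43777893  112.53994205]
tip s,y,n 195.43469796558313 144.1256978704791 20.021236353639498 0.6749745531047703
tip s,y,n 198.26544267862369 144.0997738535098 24.161062606817953 0.5028525839309305
tip s,y,n 194.3434729777139 144.36639489188929 17.871447694931454 1.5312668318411518
0 181.00118979483275 143.80313778136417 [377.5842595  127.75671412]
13 190.1569717945956 143.8822687678524 [372.14271714 112.12044617]
20 195.0870082560062 143.92487776057686 [369.15670036 103.54012917]
33 204.24279025576902 144.0040087470651 [363.50400766  87.29712089]
37 207.05995394800368 144.02835674290762 [361.73601874  82.21680605]
[142.25740957 608.20570829 230.72297605] [-3.14048672e+00  1.68974793e-05  2.91182703e+00]
```

Hood origin is about (485,-125), yaw -0.073. The lip underside is at s≈80 and the mark at about 196, so roughly 110 mm to travel. Moving to a staging pose in front of the lip with fingers shut.

```bash
python3 -m jog '[{"spin":-0.08,"grip":1},{"spin":-0.077,"grip":1},{"x":-1.5,"y":-3,"grip":1},{"x":-1.5,"y":-3,"grip":1},{"x":-1.5,"y":-3,"grip":1},{"x":-1.5,"y":-3,"grip":1},{"x":-1.5,"y":-3,"grip":1},{"x":-1.5,"y":-3,"grip":1},{"x":-1.5,"y":-3,"grip":1},{"x":-1.5,"y":-3,"grip":1},{"x":-1.5,"y":-3,"grip":1},{"x":-1.5,"y":-3,"grip":1},{"x":-1.5,"y":-3,"grip":1},{"x":-1.5,"y":-3,"grip":1},{"x":-1.5,"y":-3,"grip":1},{"x":-1.5,"y":-3,"grip":1},{"x":-1.5,"y":-3,"grip":1},{"x":-1.5,"y":-3,"grip":1},{"x":-1.5,"y":-3,"grip":1},{"x":-1.5,"y":-3,"grip":1}]' 20
cat > pos.py <<'E'
from h import *
from rig import *
H=np.load("hood.npz"); S=sense(); p=S["eef_pos"]-H["B"]
print("t",S["clock"],"eef",S["eef_pos"],"rot",S["tcp_rot"],"F",S["contact_force"],"open",S["opening"])
print("hood x,y,z(from base top)",(p@H["x"]).round(1),(p@H["y"]).round(1),p[2].round(1))
E
python3 pos.py
```

```text
t 0.15 eef [142.25740957 608.20570829 230.72297605] rot [-3.14048672e+00  1.68974793e-05  2.91182703e+00] F [ 0.7572884   1.34964352 -0.59408584] open 1.000107145484131
hood x,y,z(from base top) -394.8 706.8 205.7schema error: expected keys x, y, z, spin, grip
```

```bash
python3 -m jog '[{"x":0,"y":0,"z":0,"spin":-0.08,"grip":1},{"x":0,"y":0,"z":0,"spin":-0.077,"grip":1},{"x":-1.5,"y":-3,"z":0,"spin":0,"grip":1},{"x":-1.5,"y":-3,"z":0,"spin":0,"grip":1},{"x":-1.5,"y":-3,"z":0,"spin":0,"grip":1},{"x":-1.5,"y":-3,"z":0,"spin":0,"grip":1},{"x":-1.5,"y":-3,"z":0,"spin":0,"grip":1},{"x":-1.5,"y":-3,"z":0,"spin":0,"grip":1},{"x":-1.5,"y":-3,"z":0,"spin":0,"grip":1},{"x":-1.5,"y":-3,"z":0,"spin":0,"grip":1},{"x":-1.5,"y":-3,"z":0,"spin":0,"grip":1},{"x":-1.5,"y":-3,"z":0,"spin":0,"grip":1},{"x":-1.5,"y":-3,"z":0,"spin":0,"grip":1},{"x":-1.5,"y":-3,"z":0,"spin":0,"grip":1},{"x":-1.5,"y":-3,"z":0,"spin":0,"grip":1},{"x":-1.5,"y":-3,"z":0,"spin":0,"grip":1},{"x":-1.5,"y":-3,"z":0,"spin":0,"grip":1},{"x":-1.5,"y":-3,"z":0,"spin":0,"grip":1},{"x":-1.5,"y":-3,"z":0,"spin":0,"grip":1},{"x":-1.5,"y":-3,"z":0,"spin":0,"grip":1}]' 20
python3 pos.py
```

```text
clock: 1.82
eef_pos: [372.5, 48.7, 231.4]
tcp_rot: [3.141, 0.0, 3.069]
contact_force: [1.4, 0.9, 0.3]
opening: 0.002
grasp_force: 0.0
t 1.8167 eef [372.53219506  48.68847985 231.39486136] rot [3.14146292e+00 4.14304635e-04 3.06878269e+00] F [1.39152709 0.94620068 0.28581101] open 0.00198165324843635
hood x,y,z(from base top) -124.5 165.5 206.4
```

```bash
python3 -m jog '[{"x":-1,"y":-2.75,"z":1,"spin":0,"grip":1},{"x":-1,"y":-2.75,"z":1,"spin":0,"grip":1},{"x":-1,"y":-2.75,"z":1,"spin":0,"grip":1},{"x":-1,"y":-2.75,"z":1,"spin":0,"grip":1},{"x":-1,"y":-2.75,"z":1,"spin":0,"grip":1},{"x":-1,"y":-2.75,"z":1,"spin":0,"grip":1},{"x":0,"y":0,"z":0,"spin":0,"grip":1},{"x":0,"y":0,"z":0,"spin":0,"grip":1}]' 20
python3 - <<'E'
from pos import *
f=grab_frame("wrist"); cv2.imwrite("pics/w1.png",cv2.convertScaleAbs(f["pixels"],alpha=1.5))
E
```

```text
clock: 2.48
eef_pos: [419.8, -119.5, 170.6]
tcp_rot: [3.141, -0.002, 3.066]
contact_force: [0.5, 1.0, 0.3]
opening: 0.0
grasp_force: 0.0
t 2.4833 eef [ 419.83038208 -119.54439561  170.59545428] rot [ 3.14118625e+00 -1.59935167e-03  3.06599306e+00] F [0.53251298 0.96448886 0.32554884] open 0.00037152424376141283
hood x,y,z(from base top) -65.1 1.2 145.6
```

View pics/w1.png

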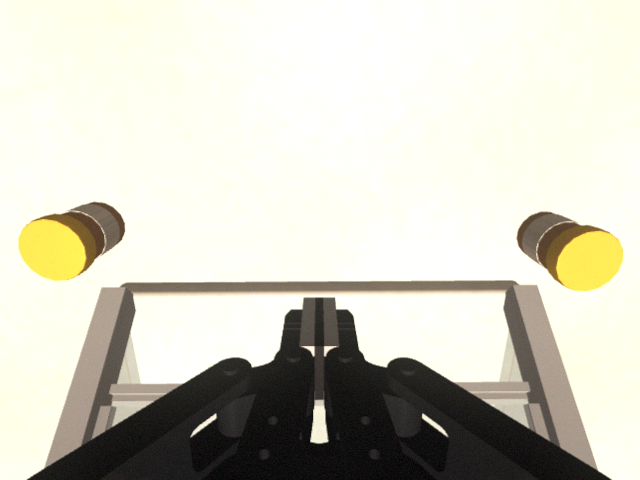

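The wrist view is square to the hood: base front edge at row ~290, lip outer face at rows ~383–396 with ends at columns 110 and 530, jars well clear. I'll work out the lip position from this.

```bash
cat > wr.py <<'E'
from h import *
from rig import *
from scipy.spatial.transform import Rotation as Ro
H=np.load("hood.npz"); B,ux,uy,up,n=[H[k] for k in("B","x","y","up","n")]
def wray(S,f,p):
    T=np.eye(4);T[:3,:3]=Ro.from_euler("xyz",S["tcp_rot"]).as_matrix();T[:3,3]=S["eef_pos"];T=T@f["T_tool_cam"]
    return T[:3,3],T[:3,:3]@np.linalg.solve(f["camera_matrix"],[p[0],p[1],1])
def whit(S,f,p,nn,d):
    o,v=wray(S,f,p); return o+v*(d-nn@o)/(nn@v)
E
python3 - <<'E'
from wr import *
S=sense();f=grab_frame("wrist"); g=cv2.cvtColor(f["pixels"],cv2.COLOR_BGR2GRAY).astype(int)
for c in (140,480): print(c,[(r,g[r,c]) for r in range(376,402)],[(r,g[r,c]) for r in range(276,298)])
for p in((110,383.5),(530,383)):
    X=whit(S,f,p,n,n@B+33);print("lip s,y",(X-B)@up,(X-B)@uy,X[2])
for p in((135,292),(505,291)):
    X=whit(S,f,p,np.array([0,0,1.]),25);print("front x,y",(X-B)@ux,(X-B)@uy)
for p in((102,288),(540,286)):
    X=whit(S,f,p,np.array([0,0,1.]),33.4);print("foot x(-10),y(180)",(X-B)@ux,(X-B)@uy)
E
```

```text
140 [(376, np.int64(181)), (377, np.int64(183)), (378, np.int64(184)), (379, np.int64(185)), (380, np.int64(182)), (381, np.int64(179)), (382, np.int64(175)), (383, np.int64(140)), (384, np.int64(111)), (385, np.int64(108)), (386, np.int64(110)), (387, np.int64(107)), (388, np.int64(108)), (389, np.int64(108)), (390, np.int64(108)), (391, np.int64(108)), (392, np.int64(112)), (393, np.int64(134)), (394, np.int64(116)), (395, np.int64(107)), (396, np.int64(106)), (397, np.int64(105)), (398, np.int64(104)), (399, np.int64(104)), (400, np.int64(118)), (401, np.int64(133))] [(276, np.int64(179)), (277, np.int64(178)), (278, np.int64(179)), (279, np.int64(180)), (280, np.int64(178)), (281, np.int64(181)), (282, np.int64(115)), (283, np.int64(69)), (284, np.int64(71)), (285, np.int64(71)), (286, np.int64(72)), (287, np.int64(72)), (288, np.int64(73)), (289, np.int64(75)), (290, np.int64(74)), (291, np.int64(87)), (292, np.int64(110)), (293, np.int64(136)), (294, np.int64(147)), (295, np.int64(159)), (296, np.int64(172)), (297, np.int64(175))]
480 [(376, np.int64(179)), (377, np.int64(178))
[... 642 characters left out ...]
 np.int64(83)), (282, np.int64(75)), (283, np.int64(77)), (284, np.int64(78)), (285, np.int64(76)), (286, np.int64(77)), (287, np.int64(77)), (288, np.int64(77)), (289, np.int64(86)), (290, np.int64(106)), (291, np.int64(131)), (292, np.int64(148)), (293, np.int64(160)), (294, np.int64(169)), (295, np.int64(179)), (296, np.int64(182)), (297, np.int64(182))]
lip s,y 78.77424793627807 -137.2673120810075 106.55656601211822
lip s,y 78.78978442219784 145.0417243567532 106.56846765082267
front x,y -1.291208124846842 -153.91961893880335
front x,y -1.8650557721249423 162.22827025729055
foot x(-10),y(180) -9.293996192001195 -176.00433429376653
foot x(-10),y(180) -10.697538680206579 185.75848243716635
```

```bash
python3 -m jog '[{"x":0,"y":0.15,"z":2,"spin":0,"grip":1},{"x":0,"y":0.15,"z":2,"spin":0,"grip":1},{"x":-1,"y":0,"z":2,"spin":0,"grip":1},{"x":-1.5,"y":0,"z":2,"spin":0,"grip":1},{"x":-1.5,"y":0,"z":0,"spin":0,"grip":1},{"x":-1.5,"y":0,"z":0,"spin":0,"grip":1},{"x":-0.7,"y":0,"z":0,"spin":0,"grip":1},{"x":0,"y":0,"z":0,"spin":0,"grip":1},{"x":0,"y":0,"z":0,"spin":0,"grip":1}]' 20; python3 pos.py
python3 -m jog '[{"x":-0.3,"y":0,"z":0,"spin":0,"grip":1},{"x":-0.3,"y":0,"z":0,"spin":0,"grip":1},{"x":-0.2,"y":0,"z":0,"spin":0,"grip":1},{"x":-0.2,"y":0,"z":0,"spin":0,"grip":1},{"x":0,"y":0,"z":0,"spin":0,"grip":1},{"x":0,"y":0,"z":0,"spin":0,"grip":1}]'; python3 pos.py
```

```text
clock: 3.33
eef_pos: [482.0, -119.3, 91.6]
tcp_rot: [3.142, -0.0, 3.07]
contact_force: [-0.6, 1.3, -0.2]
opening: 0.002
grasp_force: 0.0
t 3.3333 eef [ 481.96199959 -119.3433089    91.59574735] rot [ 3.14158144e+00 -6.37855498e-05  3.06999060e+00] F [-0.57980235  1.25951218 -0.18557898] open 0.001776432242426163
hood x,y,z(from base top) -3.1 5.9 66.6
clock: 3.83
eef_pos: [492.2, -120.9, 91.3]
tcp_rot: [3.142, -0.0, 3.069]
contact_force: [0.5, 0.3, 0.3]
opening: 0.002
grasp_force: 0.0
t 3.8333 eef [ 492.22135705 -120.85906113   91.2983012 ] rot [ 3.14157748e+00 -2.78726936e-05  3.06866971e+00] F [0.53456638 0.33903621 0.34414979] open 0.001595889275370552
hood x,y,z(from base top) 7.2 5.1 66.3
```

```bash
python3 -m jog '[{"x":-0.2,"y":0,"z":0,"spin":0,"grip":1},{"x":-0.2,"y":0,"z":0,"spin":0,"grip":1},{"x":-0.2,"y":0,"z":0,"spin":0,"grip":1},{"x":-0.1,"y":0,"z":0,"spin":0,"grip":1},{"x":-0.1,"y":0,"z":0,"spin":0,"grip":1},{"x":0,"y":0,"z":0,"spin":0,"grip":1}]'
python3 -m jog '[{"x":-0.13,"y":0,"z":-0.12,"spin":0,"grip":1},{"x":-0.13,"y":0,"z":-0.15,"spin":0,"grip":1},{"x":-0.13,"y":0,"z":-0.15,"spin":0,"grip":1},{"x":-0.13,"y":0,"z":-0.15,"spin":0,"grip":1},{"x":-0.13,"y":0,"z":-0.15,"spin":0,"grip":1}]';python3 pos.py
```

```text
clock: 4.33
eef_pos: [498.3, -121.2, 91.0]
tcp_rot: [3.141, -0.004, 3.069]
contact_force: [-6.5, 0.1, 6.0]
opening: -0.006
grasp_force: 3.8
clock: 4.75
eef_pos: [503.9, -121.6, 97.7]
tcp_rot: [3.141, -0.006, 3.069]
contact_force: [-8.7, -0.6, 2.6]
opening: -0.004
grasp_force: 4.5
t 4.75 eef [ 503.89134792 -121.57483119   97.7418764 ] rot [ 3.14123831 -0.00586848  3.0689995 ] F [-8.73550746 -0.61219716  2.56473204] open -0.0037777702581575164
hood x,y,z(from base top) 18.9 5.2 72.7
```

```bash
python3 -m jog '[{"x":-0.18,"y":0,"z":-0.21,"spin":0,"grip":1},{"x":-0.22,"y":0,"z":-0.26,"spin":0,"grip":1},{"x":-0.26,"y":0,"z":-0.31,"spin":0,"grip":1},{"x":-0.26,"y":0,"z":-0.31,"spin":0,"grip":1},{"x":-0.26,"y":0,"z":-0.31,"spin":0,"grip":1},{"x":-0.26,"y":0,"z":-0.31,"spin":0,"grip":1},{"x":-0.26,"y":0,"z":-0.31,"spin":0,"grip":1},{"x":-0.26,"y":0,"z":-0.31,"spin":0,"grip":1},{"x":-0.26,"y":0,"z":-0.31,"spin":0,"grip":1},{"x":-0.26,"y":0,"z":-0.31,"spin":0,"grip":1},{"x":-0.26,"y":0,"z":-0.31,"spin":0,"grip":1},{"x":-0.26,"y":0,"z":-0.31,"spin":0,"grip":1},{"x":-0.26,"y":0,"z":-0.31,"spin":0,"grip":1},{"x":-0.26,"y":0,"z":-0.31,"spin":0,"grip":1},{"x":-0.26,"y":0,"z":-0.31,"spin":0,"grip":1},{"x":-0.22,"y":0,"z":-0.26,"spin":0,"grip":1},{"x":-0.18,"y":0,"z":-0.21,"spin":0,"grip":1},{"x":-0.13,"y":0,"z":-0.15,"spin":0,"grip":1}]';python3 - <<'E'
from pos import *
f=grab_frame("top"); cv2.imwrite("pics/top2.png",f["pixels"])
cv2.imwrite("pics/top2c.png",cv2.resize(cv2.convertScaleAbs(f["pixels"][150:310,300:513],alpha=1.8),(799,600),interpolation=cv2.INTER_CUBIC))
E
```

```text
clock: 6.25
eef_pos: [546.9, -124.6, 149.1]
tcp_rot: [3.141, -0.006, 3.069]
contact_force: [-10.1, 0.1, 4.0]
opening: -0.003
grasp_force: 5.2
t 6.25 eef [ 546.9048568  -124.61397783  149.07570001] rot [ 3.14109517 -0.00616437  3.06890184] F [-10.05177876   0.11296332   4.00824754] open -0.002963499880877091
hood x,y,z(from base top) 62.0 5.3 124.1
```

View pics/top2c.png

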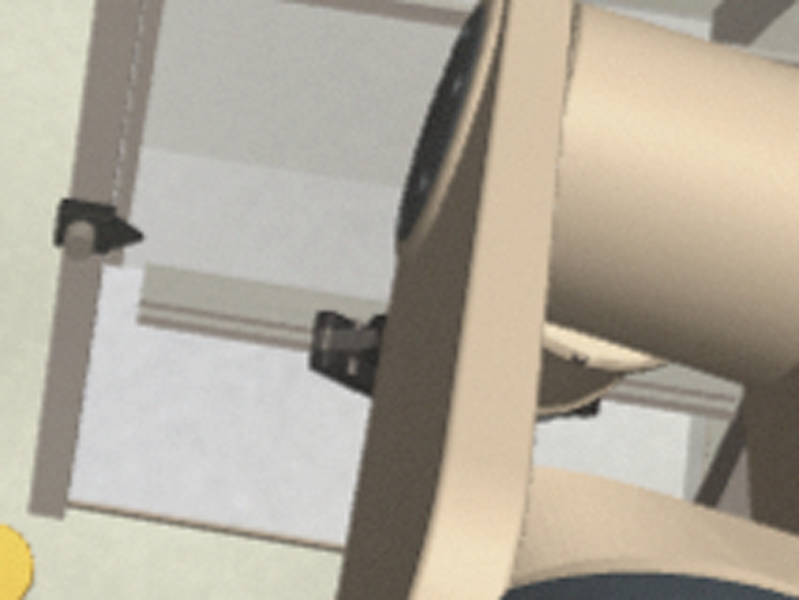

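The top view shows the lip's left end with its lower outer corner at (138,324) and upper outer corner at (139,303), and the pointer tip at (143,236), still ahead.

Run:
```python
from wr import *
q=lambda x,y:(300+x/3.751,150+y/3.75)
for nm,p,N in(("bot",(138,324),33),("top outer",(139,303),33),("top outer edge inner line",(145,264),0),("tip",(143,236),20)):
    X=hit("top",q(*p),n,n@B+N);print(nm,(X-B)@up,(X-B)@uy)
S=sense();p=S["eef_pos"]-B;print("finger along slope",p@up)
f=grab_frame("wrist"); cv2.imwrite("pics/w2.png",cv2.convertScaleAbs(f["pixels"],alpha=1.5))
```

```text
bot 153.32134852976452 139.31851133682727
top outer 165.6850588199987 140.54015497245393
top outer edge inner line 164.35881264722659 140.5190490984008
tip 194.53060842881084 143.84767246651154
finger along slope 135.2989420461218
```

View pics/w2.png

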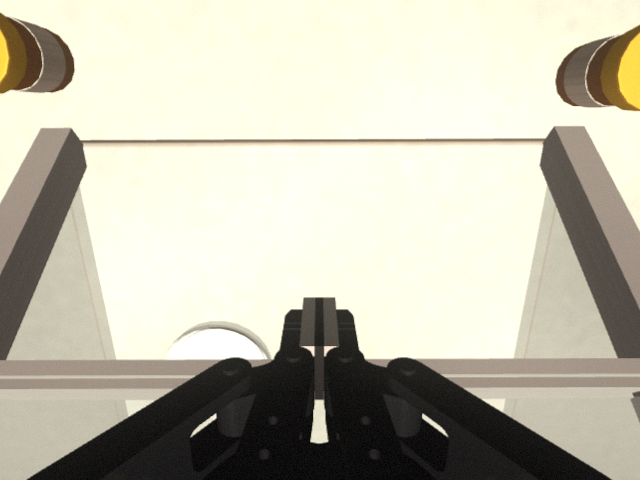

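The wrist view shows the lip level and straight (outer face at rows 360–388), with the clamp just entering at the right edge (635,400). About 35 mm remain, so I'll push 28 and then back off for a near look.

```bash
python3 -m jog '[{"x":-0.18,"y":0,"z":-0.21,"spin":0,"grip":1},{"x":-0.24,"y":0,"z":-0.29,"spin":0,"grip":1},{"x":-0.26,"y":0,"z":-0.31,"spin":0,"grip":1},{"x":-0.26,"y":0,"z":-0.31,"spin":0,"grip":1},{"x":-0.26,"y":0,"z":-0.31,"spin":0,"grip":1},{"x":-0.26,"y":0,"z":-0.31,"spin":0,"grip":1},{"x":-0.2,"y":0,"z":-0.24,"spin":0,"grip":1},{"x":-0.13,"y":0,"z":-0.15,"spin":0,"grip":1},{"x":0,"y":0,"z":0,"spin":0,"grip":1}]';python3 pos.py
python3 -m jog '[{"x":0.5,"y":0,"z":0,"spin":0,"grip":1},{"x":1,"y":0,"z":0,"spin":0,"grip":1},{"x":1,"y":0,"z":0,"spin":0,"grip":1},{"x":1,"y":1,"z":-1,"spin":0,"grip":1},{"x":0,"y":1.5,"z":-1.5,"spin":0,"grip":1},{"x":0,"y":2,"z":-2,"spin":0,"grip":1},{"x":0,"y":1.5,"z":-1.5,"spin":0,"grip":1},{"x":0,"y":0,"z":0,"spin":0,"grip":1},{"x":0,"y":0,"z":0,"spin":0,"grip":1}]'
python3 - <<'E'
from pos import *
import pickle
f=grab_frame("wrist"); pickle.dump((S,f),open("w3.pkl","wb"));cv2.imwrite("pics/w3.png",cv2.convertScaleAbs(f["pixels"],alpha=1.5))
E
```

```text
clock: 7.1
eef_pos: [565.1, -125.9, 170.7]
tcp_rot: [3.141, -0.006, 3.069]
contact_force: [-10.7, 2.3, 7.2]
opening: -0.002
grasp_force: 5.2
t 7.1 eef [ 565.10257339 -125.92285068  170.66352785] rot [ 3.14107735 -0.00556706  3.06887473] F [-10.67757532   2.2693072    7.18326573] open -0.002149184797187293
hood x,y,z(from base top) 80.3 5.4 145.7
clock: 7.85
eef_pos: [537.0, -63.6, 231.6]
tcp_rot: [-3.141, 0.002, 3.07]
contact_force: [-0.1, 0.3, 0.2]
opening: -0.001
grasp_force: 0.0
t 7.85 eef [536.95730568 -63.58716857 231.63357966] rot [-3.14128286e+00  1.94235610e-03  3.07025278e+00] F [-0.12689451  0.26250132  0.20432858] open -0.0010604557805399737
hood x,y,z(from base top) 47.7 65.5 206.6
```

View pics/w3.png

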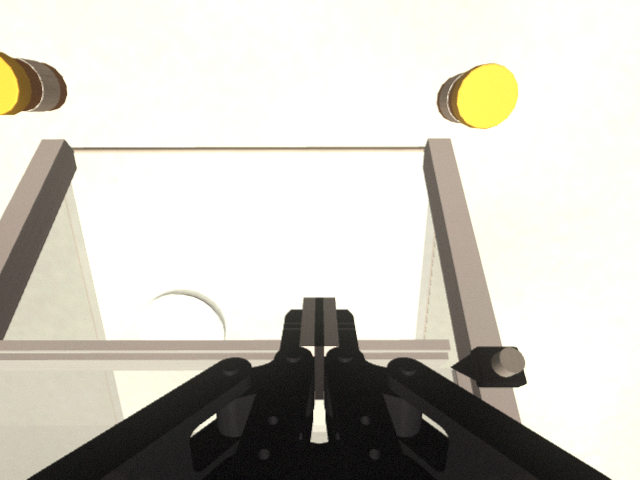

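The near view shows the lip end at column 449 (lower outer edge row 340, upper outer edge ~358) and the pointer tip at (452,366). Triangulating the tip from all three views.

Run:
```python
from wr import *
import pickle
S,f=pickle.load(open("w3.pkl","rb"))
g=cv2.cvtColor(f["pixels"],cv2.COLOR_BGR2GRAY).astype(int)
for c in(425,440): print(c,[(r,int(g[r,c])) for r in range(334,376)])
def ls(rays):
    A=0;b=0
    for o,v in rays:
        v=v/np.linalg.norm(v);P=np.eye(3)-np.outer(v,v);A=A+P;b=b+P@o
    return np.linalg.solve(A,b)
hc=lambda X:(np.round([(X-B)@up,(X-B)@uy,(X-B)@n],1))
w=wray(S,f,(452,366));t=ray("top",(300+143/3.751,150+236/3.75));s=ray("scene",sc(370,103))
for nm,r in(("wt",[w,t]),("ws",[w,s]),("ts",[t,s]),("all",[w,t,s])): print(nm,hc(ls(r)))
for p in((440,340.5),(440,358)): print("lip",hc(whit(S,f,p,n,n@B+33)))
for N in(0,15,20,25): print("tip at n",hc(whit(S,f,(452,366),n,n@B+N)))
# lip in scene view
F=grab_frame("scene");cv2.imwrite("pics/s3.png",cv2.resize(cv2.convertScaleAbs(F["pixels"][200:280,270:370],alpha=1.6),(750,600),interpolation=cv2.INTER_CUBIC))
F=grab_frame("top");cv2.imwrite("pics/t3.png",F["pixels"])
```

```text
425 [(334, 147), (335, 145), (336, 142), (337, 146), (338, 144), (339, 128), (340, 118), (341, 114), (342, 113), (343, 114), (344, 114), (345, 111), (346, 114), (347, 113), (348, 111), (349, 118), (350, 139), (351, 146), (352, 129), (353, 113), (354, 110), (355, 109), (356, 110), (357, 108), (358, 110), (359, 130), (360, 144), (361, 146), (362, 146), (363, 144), (364, 134), (365, 77), (366, 27), (367, 27), (368, 21), (369, 23), (370, 24), (371, 24), (372, 20), (373, 20), (374, 20), (375, 21)]
440 [(334, 149), (335, 148), (336, 149), (337, 147), (338, 152), (339, 134), (340, 115), (341, 112), (342, 111), (343, 114), (344, 114), (345, 111), (346, 113), (347, 113), (348, 111), (349, 118), (350, 137), (351, 147), (352, 127), (353, 112), (354, 110), (355, 111), (356, 109), (357, 109), (358, 107), (359, 131), (360, 144), (361, 144), (362, 145), (363, 144), (364, 145), (365, 144), (366, 146), (367, 150), (368, 146), (369, 141), (370, 140), (371, 141), (372, 141), (373, 132), (374, 85), (375, 35)]
wt [195.4 144.7  22.4]
ws [193.7 146.4  19.1]
ts [195.1 144.2  20. ]
all [194.5 145.1  19.9]
lip [182.5 137.5  33. ]
lip [192.5 135.9  33. ]
tip at n [189.9 153.4   0. ]
tip at n [193.1 148.2  15. ]
tip at n [194.2 146.5  20. ]
tip at n [195.2 144.7  25. ]
```

View pics/s3.png

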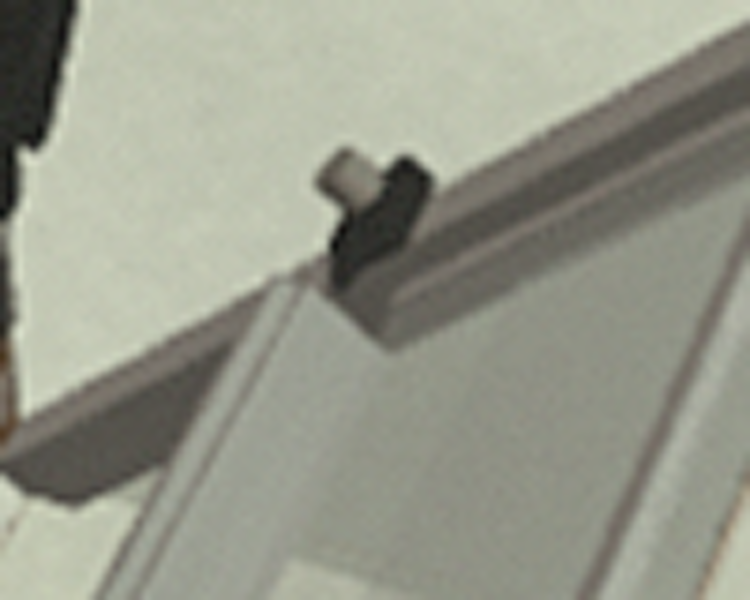

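```bash
python3 -m jog '[{"x":0,"y":-1.5,"z":1.5,"spin":0,"grip":1},{"x":0,"y":-2,"z":2,"spin":0,"grip":1},{"x":0,"y":-1.5,"z":1.5,"spin":0,"grip":1},{"x":0,"y":-1,"z":1,"spin":0,"grip":1},{"x":-1,"y":0,"z":0,"spin":0,"grip":1},{"x":-1,"y":0,"z":0,"spin":0,"grip":1},{"x":-0.4,"y":0,"z":0,"spin":0,"grip":1},{"x":-0.2,"y":0,"z":0,"spin":0,"grip":1},{"x":0,"y":0,"z":0,"spin":0,"grip":1}]';python3 pos.py
```

```text
clock: 8.75
eef_pos: [559.7, -125.2, 171.6]
tcp_rot: [-3.142, 0.001, 3.07]
contact_force: [-0.0, -0.5, -0.6]
opening: -0.001
grasp_force: 0.0
t 8.75 eef [ 559.7080352  -125.20375751  171.57407604] rot [-3.14152998e+00  1.22213938e-03  3.06961052e+00] F [-0.03711217 -0.51255415 -0.56001989] open -0.0011304051025768425
hood x,y,z(from base top) 74.8 5.7 146.6
```

```bash
python3 -m jog '[{"x":-0.3,"y":0,"z":0,"spin":0,"grip":1},{"x":-0.2,"y":0,"z":0,"spin":0,"grip":1},{"x":-0.2,"y":0,"z":-0.04,"spin":0,"grip":1},{"x":-0.15,"y":0,"z":-0.1,"spin":0,"grip":1},{"x":-0.15,"y":0,"z":-0.12,"spin":0,"grip":1},{"x":-0.12,"y":0,"z":-0.12,"spin":0,"grip":1},{"x":-0.12,"y":0,"z":-0.1,"spin":0,"grip":1},{"x":-0.1,"y":0,"z":-0.06,"spin":0,"grip":1},{"x":0,"y":0,"z":0,"spin":0,"grip":1}]';python3 pos.py
python3 -m jog '[{"x":0.5,"y":0,"z":0,"spin":0,"grip":1},{"x":1,"y":0,"z":0,"spin":0,"grip":1},{"x":1,"y":0,"z":0,"spin":0,"grip":1},{"x":1,"y":1,"z":-1,"spin":0,"grip":1},{"x":0,"y":1.5,"z":-1.5,"spin":0,"grip":1},{"x":0,"y":2,"z":-2,"spin":0,"grip":1},{"x":0,"y":1.5,"z":-1.5,"spin":0,"grip":1},{"x":0,"y":0,"z":0,"spin":0,"grip":1},{"x":0,"y":0,"z":0,"spin":0,"grip":1}]'
python3 - <<'E'
from wr import *
S=sense();f=grab_frame("wrist");g=cv2.cvtColor(f["pixels"],cv2.COLOR_BGR2GRAY).astype(int)
print(S["eef_pos"]);print([(r,int(g[r,430])) for r in range(325,365)])
cv2.imwrite("pics/w4.png",cv2.resize(cv2.convertScaleAbs(f["pixels"][310:400,400:520],alpha=1.5),(800,600),interpolation=cv2.INTER_CUBIC))
import pickle;pickle.dump((S,f),open("w4.pkl","wb"))
E
```

```text
clock: 9.5
eef_pos: [569.2, -126.1, 176.0]
tcp_rot: [3.141, -0.006, 3.069]
contact_force: [-10.1, 2.7, 5.9]
opening: -0.0
grasp_force: 5.3
t 9.5 eef [ 569.16789576 -126.06740434  176.04753964] rot [ 3.14095434 -0.00603299  3.06891822] F [-10.11035992   2.72641227   5.88250912] open -9.975736468296668e-06
hood x,y,z(from base top) 84.3 5.5 151.0
clock: 10.25
eef_pos: [541.4, -63.9, 237.1]
tcp_rot: [-3.141, 0.002, 3.07]
contact_force: [0.1, -0.4, -0.7]
opening: 0.003
grasp_force: 0.0
[541.3579633  -63.91032295 237.13458662]
[(325, 149), (326, 149), (327, 150), (328, 148), (329, 151), (330, 149), (331, 151), (332, 152), (333, 147), (334, 151), (335, 152), (336, 152), (337, 151), (338, 123), (339, 112), (340, 115), (341, 113), (342, 114), (343, 113), (344, 113), (345, 112), (346, 112), (347, 114), (348, 126), (349, 141), (350, 145), (351, 123), (352, 110), (353, 109), (354, 111), (355, 110), (356, 109), (357, 112), (358, 135), (359, 143), (360, 143), (361, 143), (362, 144), (363, 144), (364, 142)]
```

View pics/w4.png

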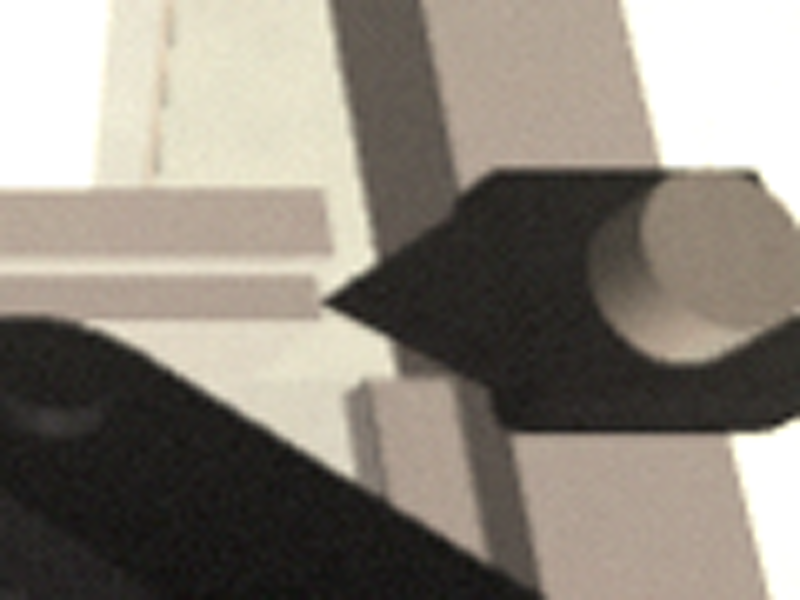

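The near view shows the pointer tip at crop (322,302), i.e. pixel (448.3,355.3). The lip's lower outer edge is at row 337.8, the upper edge at ~357.6.

Run:
```python
from wr import *
import pickle
S,f=pickle.load(open("w4.pkl","rb"));S3,f3=pickle.load(open("w3.pkl","rb"))
hc=lambda X:(np.round([(X-B)@up,(X-B)@uy,(X-B)@n],1))
for p in((430,337.8),(449.9,337.8),(430,357.6)): print("lip",hc(whit(S,f,p,n,n@B+33)))
for N in(15,20,25): print("tip4",hc(whit(S,f,(448.3,355.3),n,n@B+N)))
t=ray("top",(300+143/3.751,150+236/3.75));s=ray("scene",sc(370,103))
A=0;b=0
for o,v in(wray(S,f,(448.3,355.3)),wray(S3,f3,(452,366)),t,s):
    v=v/np.linalg.norm(v);P=np.eye(3)-np.outer(v,v);A=A+P;b=b+P@o
print("tip all",hc(np.linalg.solve(A,b)))
```

```text
lip [188. 132.  33.]
lip [187.9 143.7  33. ]
lip [199.3 130.3  33. ]
tip4 [193.7 147.1  15. ]
tip4 [194.9 145.4  20. ]
tip4 [196.1 143.7  25. ]
tip all [194.6 145.1  20. ]
```

```bash
python3 -m jog '[{"x":2,"y":-2.5,"z":0,"spin":0,"grip":1},{"x":2,"y":-2.5,"z":0,"spin":0,"grip":1},{"x":2,"y":-2.5,"z":0,"spin":0,"grip":1},{"x":2,"y":-2.5,"z":0,"spin":0,"grip":1},{"x":0,"y":-2,"z":0,"spin":0,"grip":1},{"x":0,"y":0,"z":0,"spin":0,"grip":1},{"x":0,"y":0,"z":0,"spin":0,"grip":1},{"x":0,"y":0,"z":0,"spin":0,"grip":1}]'
python3 - <<'E'
from wr import *
import pickle
S=sense();f=grab_frame("wrist");pickle.dump((S,f),open("w5.pkl","wb"))
g=cv2.cvtColor(f["pixels"],cv2.COLOR_BGR2GRAY).astype(int)
T=B+194*up+146.7*uy+16*n
M=np.eye(4);M[:3,:3]=Ro.from_euler("xyz",S["tcp_rot"]).as_matrix();M[:3,3]=S["eef_pos"]
q=np.linalg.inv(M@f["T_tool_cam"])@np.r_[T,1];print("predicted tip px",(f["camera_matrix"]@q[:3])[:2]/q[2])
for r in range(430,480,2): print(r,g[r,584:640:3])
E
```

```text
clock: 10.97
eef_pos: [452.5, -178.1, 235.7]
tcp_rot: [3.141, -0.001, 3.068]
contact_force: [-0.9, 1.1, 0.5]
opening: 0.003
grasp_force: 0.0
predicted tip px [611.66763969 455.68787026]
430 [136 134 133 135 137  83  51  50  52  49  50  50  49  87  97 100 100  98
  99]
432 [133 134 136 133 136 105  51  56  52  50  52  49  48  55  98  97 100 100
  98]
434 [135 135 135 134 134 136  54  50  52  53  51  51  51  49 100  99  98 100
 102]
436 [136 136 135 133 135 133  54  51  51  50  49  49  50  49  94  96  99  96
  98]
438 [136 136 134 134 136 136  67  51  52  51  53  51  47  51  86  52  39  27
  22]
440 [135 132 136 135 134 135 103  51  51  51  52  49  48  49  26  14  11  11
  13]
442 [133 130 132 132 136 135 129  49  53  50  50  50  49  52  31  15  11  15
  16]
444 [132 132 131 134 131 134 133  52  58  58  57  59  52  51  42   9  16  14
  13]
446 [103 103 103 101 101 102  99 102 102 104  97  99  79  49  13  15  18  16
  13]
448 [101 101 100 102 100  99 101 103 100 101 100 100  96  22  11  15  13  18
  11]
450 [100 100 102 102 100 104 102 101 101  99 100 100  99  11  15  17  14  17
  15]
4
[... 440 characters left out ...]
01 103 104  94  92  98  97  77  60  16  13  13  11
  15]
464 [ 10  63 126 128 127 125 125 125  75  73  85  96  96  97  49  21  14  11
  13]
466 [ 16  13  59 127 125 126 125 126  75  75  74  95  98  96  65  48  26   9
  11]
468 [ 13  11  14  51 124 125 125 126  82  74  60  96  97  96  79  46  48  37
  16]
470 [ 13  10  10  10  39 129 125 127 103  76  73  98  95  96  96  48  48  48
   3]
472 [ 11  14  11  11  11  36 118 126 122  74  75  90  98  96  96  45  44  49
  10]
474 [ 12  13   9  12  11  12  25 120 126  74  72  75  95  96  97  59  49  46
  44]
476 [ 11  15  11  10  11  13   9  16 119  82  75  60  95  96  97  78  48  47
  49]
478 [ 9 13 11 14 10 11 12 13 18 82 73 65 96 96 97 97 49 49 47]
```

Run:
```python
from wr import *
import pickle
S,f=pickle.load(open("w5.pkl","rb"));g=cv2.cvtColor(f["pixels"],cv2.COLOR_BGR2GRAY).astype(int)
print("    ",np.arange(610,640))
np.set_printoptions(linewidth=200)
for r in range(434,472): print(r,g[r,610:640])
print(g[440:468,590])
hc=lambda X:(np.round([(X-B)@up,(X-B)@uy,(X-B)@n],1))
for p in((600,445),(619.5,450),(600,462.6)): print("lip",hc(whit(S,f,p,n,n@B+33)))
for r in(456,457,458,459):print(r,[hc(whit(S,f,(617,r),n,n@B+N)) for N in(14,20)])
```

```text
[610 611 612 613 614 615 616 617 618 619 620 621 622 623 624 625 626 627
 628 629 630 631 632 633 634 635 636 637 638 639]
434 [ 50  53  51  52  51  50  47  51  50  51  51  50  53  49  70  94 100 100  98  99 100 100  98 100  99 100  99  99 102  98]
435 [ 50  49  51  51  51  50  54  49  51  50  51  49  53  49  55  86  97  98 100  96 102  98  98  97 100 100  98  98  99  96]
436 [ 51  50  50  52  49  50  50  49  49  48  50  52  49  49  49  71  94 100  98  96 101  97  99  99  98  96  98  99  98  98]
437 [ 53  50  49  51  52  50  50  49  47  48  50  48  45  48  50  66  92 101 102  98  99  85  81  80  69  65  65  67  63  65]
438 [49 51 50 49 53 50 49 51 47 52 47 51 50 51 50 53 86 77 55 52 50 40 39 36 30 27 28 27 22 23]
439 [50 50 48 48 49 51 50 52 48 50 49 49 50 48 48 45 47 36 17 12  7  6 11 12 15 13 11  9 14 14]
440 [48 51 49 50 52 49 52 49 52 48 48 50 48 49 50 41 26 11 12 14  9 12 11 11 11 11 14 13 13 12]
441 [51 51 48 46 48 51 51 50 51 50 50 48 50 48 46 47 26 14  9 13  6 14  9 11 12 11 12 17 12 14]
442 [50 50 48 49 50 50 48 50 52 50 49 49 50 52 49 49 31 12 10 15 13 13 11 13 13 15 13 17 
[... 2956 characters left out ...]
5 97 98 96 96 97 97 92 64 48 47 48 47 47 50 47 46 33 13 12 14]
470 [76 76 74 77 73 61 83 98 96 98 95 98 96 96 97 95 96 79 54 48 47 49 48 47 48 48 34 13  3 13]
471 [75 74 73 72 75 63 79 93 98 94 97 98 98 98 98 99 98 79 57 47 48 49 46 51 50 49 42 23  7 12]
[136 132 132 131 131 114 103 100 100 103 102 100 101 100 102 106 100 100  98  96  98  99 104 120 126 112  59  20]
lip [188.2 130.   33. ]
lip [191.1 141.6  33. ]
lip [198.1 126.2  33. ]
456 [array([194.2, 151.7,  14. ]), array([194.2, 147.5,  20. ])]
457 [array([194.8, 151.4,  14. ]), array([194.8, 147.3,  20. ])]
458 [array([195.3, 151.2,  14. ]), array([195.4, 147. ,  20. ])]
459 [array([195.9, 150.9,  14. ]), array([196. , 146.8,  20. ])]
```

Along this sightline, square to the pane, the lip centre sits at s≈193.2 and the pointer tip (from its two edges) at s≈194.0. One gentle 0.8 mm nudge will finish it.

```bash
python3 -m jog '[{"x":0,"y":2,"z":2,"spin":0,"grip":1},{"x":0,"y":2,"z":2,"spin":0,"grip":1},{"x":-1,"y":2,"z":1.94,"spin":0,"grip":1},{"x":-2,"y":0,"z":0,"spin":0,"grip":1},{"x":-2,"y":0,"z":0,"spin":0,"grip":1},{"x":-2,"y":0,"z":0,"spin":0,"grip":1},{"x":-2,"y":0,"z":0,"spin":0,"grip":1},{"x":-1,"y":0,"z":0,"spin":0,"grip":1},{"x":-0.5,"y":0,"z":0,"spin":0,"grip":1},{"x":-0.2,"y":0,"z":0,"spin":0,"grip":1},{"x":0,"y":0,"z":0,"spin":0,"grip":1},{"x":0,"y":0,"z":0,"spin":0,"grip":1}]';python3 pos.py
```

```text
clock: 12.02
eef_pos: [563.0, -125.8, 176.8]
tcp_rot: [3.142, -0.001, 3.069]
contact_force: [0.0, -0.6, -0.7]
opening: -0.002
grasp_force: 0.0
t 12.0167 eef [ 562.98332156 -125.81507774  176.81332717] rot [ 3.14150988e+00 -9.85698775e-04  3.06888069e+00] F [ 0.00904843 -0.59421001 -0.72974551] open -0.0023972672460890725
hood x,y,z(from base top) 78.1 5.3 151.8
```

```bash
python3 -m jog '[{"x":-0.3,"y":0,"z":0,"spin":0,"grip":1},{"x":-0.2,"y":0,"z":0,"spin":0,"grip":1},{"x":-0.15,"y":0,"z":0,"spin":0,"grip":1},{"x":-0.1,"y":0,"z":0,"spin":0,"grip":1},{"x":-0.1,"y":0,"z":0,"spin":0,"grip":1},{"x":0,"y":0,"z":0,"spin":0,"grip":1}]';python3 pos.py
python3 -m jog '[{"x":0.5,"y":0,"z":0,"spin":0,"grip":1},{"x":1,"y":0,"z":0,"spin":0,"grip":1},{"x":1,"y":0,"z":0,"spin":0,"grip":1},{"x":1,"y":-2,"z":-2,"spin":0,"grip":1},{"x":2,"y":-2,"z":-2,"spin":0,"grip":1},{"x":2,"y":-2,"z":-2,"spin":0,"grip":1},{"x":2,"y":0,"z":0,"spin":0,"grip":1},{"x":2,"y":0,"z":0,"spin":0,"grip":1},{"x":0,"y":0,"z":0,"spin":0,"grip":1},{"x":0,"y":0,"z":0,"spin":0,"grip":1},{"x":0,"y":0,"z":0,"spin":0,"grip":1}]'
python3 - <<'E'
from wr import *
S=sense();f=grab_frame("wrist");g=cv2.cvtColor(f["pixels"],cv2.COLOR_BGR2GRAY).astype(int)
M=np.eye(4);M[:3,:3]=Ro.from_euler("xyz",S["tcp_rot"]).as_matrix();M[:3,3]=S["eef_pos"]
q=np.linalg.inv(M@f["T_tool_cam"])@np.r_[B+194*up+146.7*uy+16*n,1];print("predicted tip px",(f["camera_matrix"]@q[:3])[:2]/q[2])
print([(r,int(g[r,595])) for r in range(440,470)])
for c in(624,627,631,635): print(c,g[438:474,c])
E
```

```text
clock: 12.52
eef_pos: [569.2, -126.5, 176.9]
tcp_rot: [3.141, -0.007, 3.069]
contact_force: [-13.9, 0.8, 9.4]
opening: 0.0
grasp_force: 6.7
t 12.5167 eef [ 569.23427637 -126.47820245  176.8905757 ] rot [ 3.14132026 -0.00664519  3.06870179] F [-13.8544408    0.79095015   9.44319849] open 0.0004758588769440417
hood x,y,z(from base top) 84.4 5.1 151.9
clock: 13.43
eef_pos: [453.6, -178.2, 237.2]
tcp_rot: [-3.141, 0.001, 3.069]
contact_force: [-0.8, -0.5, 0.2]
opening: -0.003
grasp_force: 0.0
predicted tip px [610.10761555 452.31926686]
[(440, 133), (441, 125), (442, 108), (443, 102), (444, 103), (445, 102), (446, 101), (447, 98), (448, 101), (449, 99), (450, 102), (451, 101), (452, 105), (453, 101), (454, 99), (455, 98), (456, 98), (457, 99), (458, 97), (459, 117), (460, 124), (461, 127), (462, 127), (463, 126), (464, 126), (465, 124), (466, 126), (467, 126), (468, 113), (469, 59)]
624 [34 35 45 43 25 14 11  9 16 12 14 14 12 14 17 17 12 15 14 12 15 26 49 58
 63 75 82 93 95 99 97 97 98 99 97 96]
627 [14 13  7 10 11  9 14 17 14 16 15 20 16 10 17 14 12 15 10 13 18 16 17 37
 47 48 49 46 46 50 53 56 63 77 78 91]
631 [12 13 13 15 15 15 14 15 13 12 12 15 12 12 17 17 16 15 14 14 13 11 13 15
 16 31 45 48 49 48 48 46 49 48 47 47]
635 [15 13 17 17 13 13 13 16 14 17 16 14 14 15 14 13 13 12 13 13 16 13 13 15
 17 12 13 21 20 24 33 45 47 48 48 47]
```

```bash
python3 -m jog '[{"x":2,"y":0,"z":-1,"spin":0,"grip":1},{"x":2,"y":0,"z":-1,"spin":0,"grip":1},{"x":0,"y":0,"z":0,"spin":0,"grip":1},{"x":0,"y":0,"z":0,"spin":0,"grip":1}]'; python3 -c "
from rig import *
print(sign_off())"
```

```text
clock: 13.82
eef_pos: [414.0, -175.3, 257.4]
tcp_rot: [-3.141, 0.001, 3.069]
contact_force: [-0.2, -0.1, -0.2]
opening: 0.001
grasp_force: 0.0
the job is handed in; nothing more can be done
None
```

The window is up with its lip level with the pointer tip to about 1 mm (it measures 0.8–1 mm low; a last nudge did not move it), the arm is withdrawn and touching nothing, no move was made against the pointer, jars or dish (I did not re-measure them), and the job was handed in at 13.8 s.

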